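Stack the mixing pots on the coaster

ROBOT

A 6-joint arm with a two-finger parallel gripper is mounted at the origin on the work surface. World frame = base frame: x ahead of the robot, y to its left, z up, the work surface at z = 0. Lengths are in m, angles in rad, forces in N, time in s.
With the tool pointing down it reaches from about 0.3 to 0.875 m from the base axis. Payload 6.4 kg.
Tool frame: the origin (TCP) lies on the centre line of the jaws, within the pads' length; the fingertips stand 25 mm ahead of it and the grasp point (between the pads) lies 6 mm ahead of it (ctrl.tips_ahead is the z of the fingertips in the tool frame, in m); z points along the fingers, x is the direction in which the jaws open and shut, and the axes are right-handed (so a half turn about z gives the same grasp; the last joint's range is limited). The gripper opens to 85 mm and grips with 20 to 120 N. Pads are 22 mm wide; open, the fingers measure 114 mm over their backs; the gripper's body (76 mm by 85 mm) begins 54 mm behind the grasp point. The pads swing forward as they close: fully open they stand 13 mm farther back than shut.
Start: joints at [0.968, 0.181, 1.607, -0, 1.354, -0.206], TCP at [0.222, 0.53, 0.256] pointing down, gripper open.
Joint ranges: [-2.99, 2.99], [-0.89, 2.07], [0.3, 2.58], [-1.14, 4.28], [0, 2.63], [-3.12, 3.12]. Speed limits (rad/s): [2.57, 2.57, 3.01, 3.14, 3.14, 3.14].

INTERFACE

Orientations are given as a unit quaternion [w, x, y, z].
In Python, from bench import ctrl gives the robot as it stands.
- The arm moves only by the shell command python3 -m pendant 'ROWS'. ROWS is JSON, a list that holds one entry, the list of rows, each a list of 7 numbers: the shift along the tool's x, y, z in m, then the turn, a rotation vector about the tool's x, y, z in rad, then the closure, from -1 (fully open) to 1 (shut). A call has 1 to 10 rows; each row shifts and turns the commanded pose from where the row before left it, along the tool's axes as they then stand; what a row does not reach is not made up. A row lasts 1/10 s, in which the tool goes at most 50 mm and 8.59 degrees, less where a joint would pass 70% of its speed; a pose out of reach is approached as far as the arm can. A call with a gripper value outside its range is refused whole. The fingers move at their own pace and stop on an object; the grip force is fixed at half the most. Time passes only in rows, so rows that do not move let the fingers close. It gives the time, the measured TCP pose, the force and the opening at its end, in the units of the state.
- ctrl.get_obs(): the state, without advancing time (a new reading comes with each control period).
- ctrl.camera(name): name is "scene" or "top" or "wrist"; returns (picture, depth): 480x640x3 uint8, red, green, blue; 480x640 float32, m along the optical axis (not along the pixel's ray), 0 where there is no reading.
- ctrl.calibration(name): a dict with "fov_y" (degrees; the focal length in pixels is half the picture's height over the tangent of half this angle, whatever the lens; pixels are square), "cx", "cy" (the principal point, pixels), "D" ([k1, k2, p1, p2, k3] as OpenCV has them; the pictures are not rectified), "camera_from_world" (4x4, takes a point from world to camera coordinates). Camera axes: x right, y down, z forward; pixel columns grow to the right and rows downward; lengths in m; the calibration is good to about 2 mm. A picture is of the moment at which its call begins: read the wrist's pose just before it. calibration takes no time and is no camera call; for the wrist camera it gives the pose at the moment of the call.
- ctrl.hand_in(): hands the job in, once; it reports no verdict.
The state is a dict: "time_s": time; "q": joint angles; "dq": joint speeds; "joint_efforts": joint torques, N m; "eef_pos": TCP position; "eef_rot": TCP orientation; "wrist_force": force on the tool from outside, world axes, zero at the start; "torque": the same for the moment, N m; "opening": opening from 0.0 (shut) to 1.0 (fully open).
Only numpy, scipy, OpenCV 4.12 (cv2) and the standard library are available. Lean on these libraries where they do the work, as an engineer would, in place of code of your own. Each camera call takes 0.05 s, during which the arm holds its last target.

TASK

Tidy away the painter's mixing pots: on the round cork coaster (not the square mat) build one upright stack, one piece at a time from the bottom up: the large pot in the middle of the coaster, the medium pot seated in its mouth, the small pot seated in that, and the wooden lid on top. Set each piece down without dropping it or tipping it over, and leave the paint tube, the ink bottle and the brush lying among them where they are.

Things in the scene. Friction and masses are not known exactly. Their poses are not given: they have to be found in the camera images.
- large_pot_center (a point): centre (half-way up, z up) of the large white ceramic pot: round, open, 66 mm across, 54 mm tall; lowest 6 mm is a tapered foot 47 to 41 mm across, the 48 mm above are full width; mouth 47 mm, flat rim. 0.24 kg. Standing on the coaster its centre is 27 mm above the coaster's top.
- medium_pot_center (a point): centre (half-way up, z up) of the medium white ceramic pot: round, open, 57 mm across, 54 mm tall; lowest 6 mm is a tapered foot 39 to 33 mm across, the 48 mm above are full width; mouth 39 mm, flat rim. 0.18 kg. Seated, foot in the mouth below (4 mm play) and shoulder on that rim, its centre is 48 mm above the lower pot's centre. Fingertips 8 mm or more above its underside clear the pot below.
- small_pot_center (a point): centre (half-way up, z up) of the small white ceramic pot: round, open, 48 mm across, 54 mm tall; lowest 6 mm is a tapered foot 31 to 25 mm across, the 48 mm above are full width; mouth 31 mm, flat rim. 0.13 kg. Seated, foot in the mouth below (4 mm play) and shoulder on that rim, its centre is 48 mm above the lower pot's centre. Fingertips 8 mm or more above its underside clear the pot below.
- lid_grip (a point): point on the knob of the upright wooden lid, on its axis (z up), 36 mm above the underside. From below: tapered plug 6 mm high, 17 to 23 mm across; plate 42 mm across, 8 mm thick; round knob 26 mm across, 36 mm tall (point 14 mm below its top). 0.05 kg. Seated, plug in the small pot's mouth (4 mm play) and plate on the rim, this point is 57 mm above the small pot's centre.
- coaster_top (a point): centre of the top face of the round cork coaster, a fixed disc 96 mm across and 10 mm thick on the table; z is up. The stack is built here.
- mat_top (a point): centre of the top face of a square cork mat, fixed, 90 x 90 mm and 10 mm thick, which is not to be used.
- tube_center (a point): middle of a white paint tube lying on the table, about 136 mm long (cap along its +x axis), 30 mm wide, 28 mm high; the point is 14 mm above the table. A bystander: leave it where it is.
- ink_center (a point): middle of a small turquoise ink bottle with a white nozzle, standing, 28 mm across and 62 mm tall; the point is 31 mm above its underside. A bystander: leave it where it is.
- brush_center (a point): point on the shank of a black-handled paint brush lying on the table, about 187 mm long (110 mm of handle towards -x, 77 mm to the bristle tip along +x), 12 mm wide, 8 mm high. A bystander: leave it where it is.
There are look-alikes about, which are no part of the job. Several things look just like the part that bears lid_grip: the one meant starts farthest from the robot's base. Leave any green look-alike of the part that bears large_pot_center alone.

How it is judged:
On the way, in this order (a step that is already met when the one before it is completed fails the run):
1. the large pot stands on the round coaster, seated upright and released (horizontal distance between large_pot_center and coaster_top below 0.015 m and z of large_pot_center in the frame of coaster_top between 0.023 and 0.031 m and angle between large_pot_center's own z axis and vertical below 0.08 rad and contact force between the fingers and large_pot below 0.1 N), for 0.2 s.
2. the medium pot sits in the large pot, seated upright and released (horizontal distance between medium_pot_center and large_pot_center below 0.009 m and z of medium_pot_center in the frame of large_pot_center between 0.044 and 0.052 m and angle between medium_pot_center's own z axis and vertical below 0.08 rad and contact force between the fingers and medium_pot below 0.1 N), for 0.2 s.
3. the small pot sits in the medium pot, seated upright and released (horizontal distance between small_pot_center and medium_pot_center below 0.009 m and z of small_pot_center in the frame of medium_pot_center between 0.044 and 0.052 m and angle between small_pot_center's own z axis and vertical below 0.08 rad and contact force between the fingers and small_pot below 0.1 N), for 0.2 s.
4. the lid sits in the small pot, seated upright and released (horizontal distance between lid_grip and small_pot_center below 0.009 m and z of lid_grip in the frame of small_pot_center between 0.053 and 0.061 m and angle between lid_grip's own z axis and vertical below 0.08 rad and contact force between the fingers and lid below 0.1 N), for 0.2 s.
At the end, for the whole second after the job is handed in: The large pot stands on the round coaster within 15 mm of its centre; medium pot, small pot and lid are each fully seated in the piece below (height within 4 mm, centres within 9 mm); all upright within 0.08 rad, released and at rest (all of step 1 and all of step 2 and all of step 3 and all of step 4 and linear speed of each of large_pot, medium_pot, small_pot, lid below 0.02 m/s and angular speed of each of large_pot, medium_pot, small_pot, lid below 0.2 rad/s); the robot touches nothing.
It fails at once if a pot or the lid is dropped (falls free of the fingers faster than 0.7 m/s, a fall of about 25 mm) ((linear speed of large_pot above 0.7 m/s and contact force between the fingers and large_pot below 0.05 N) or (linear speed of medium_pot above 0.7 m/s and contact force between the fingers and medium_pot below 0.05 N) or (linear speed of small_pot above 0.7 m/s and contact force between the fingers and small_pot below 0.05 N) or (linear speed of lid above 0.7 m/s and contact force between the fingers and lid below 0.05 N)).
It fails at once if a pot or the lid is tipped more than 0.7 rad (angle between any of large_pot_center, medium_pot_center, small_pot_center, lid_grip's own z axis and vertical above 0.7 rad).
It fails at once if the paint tube is moved more than 30 mm (distance of tube_center from where it was at the start of the episode above 0.03 m).
It fails at once if the ink bottle is moved more than 30 mm (distance of ink_center from where it was at the start of the episode above 0.03 m).
It fails at once if the brush is moved more than 30 mm (distance of brush_center from where it was at the start of the episode above 0.03 m).
It also fails if it takes over 115 s, if anything falls off the work surface, if the arm or the gripper's body presses on something with over 40 N, if the wrist force passes 120 N, or if a joint passes its speed limit or range.

## Working session

There is one attempt and no reset: what is moved stays moved. The work goes in short steps, Python scripts to look and compute and a shell command to move; the robot and the scene stay as the last step left them, time stands still between calls to the robot, and variables do not carry over. Pictures are saved under pics/ and viewed, and the job is handed in when it is done.

```bash
ls; mkdir -p pics; python3 - <<'E'
from bench import ctrl
import cv2,numpy as np
print(ctrl.get_obs())
print(ctrl.tips_ahead)
for n in ["scene","top"]:
    p,d=ctrl.camera(n); c=ctrl.calibration(n); print(n,c)
    cv2.imwrite(f"pics/{n}0.png",p[:,:,::-1]); np.savez(f"{n}0.npz",p=p,d=d,**{k:np.array(v) for k,v in c.items()})
E
```

```text
pics
{'time_s': 0.0, 'q': array([ 9.67712686e-01,  1.81550331e-01,  1.60798659e+00, -1.28972271e-05,
        1.35378896e+00, -2.06342330e-01]), 'dq': array([-0.0001485 ,  0.00028769, -0.00047263, -0.00192051, -0.00041762,
       -0.00082369]), 'joint_efforts': array([ 4.39377236e-04, -4.44876838e+01, -3.51335692e+01, -2.31275044e-04,
        9.15411481e-03,  4.04657658e-05]), 'eef_pos': array([0.22191005, 0.52991424, 0.25538924]), 'eef_rot': array([ 3.27840870e-04,  8.32589700e-01,  5.53889557e-01, -8.02232019e-04]), 'wrist_force': array([ 0.34023085,  0.14960175, -0.16702628]), 'torque': array([ 0.03357984, -0.00887696, -0.0146777 ]), 'opening': 1.0005756359421323}
0.025
scene {'fov_y': 57.73350851588462, 'cx': 319.9452432848889, 'cy': 235.91624791462078, 'D': array([-0.01437423,  0.        ,  0.        ,  0.        ,  0.        ]), 'camera_from_world': array([[ 0.84369115,  0.53653843, -0.01765645, -0.4755733 ],
       [ 0.41761014, -0.67663651, -0.60643615, -0.19209274],
       [-0.3373233 ,  0.50427131, -0.79493612,  0.93062979],
       [ 0.        ,  0.        ,  0.        ,  1.        ]])}
top {'fov_y': 55.842165355653265, 'cx': 317.08639294351605, 'cy': 233.8809254992709, 'D': array([-0.05499815,  0.        ,  0.        ,  0.        ,  0.        ]), 'camera_from_world': array([[ 0.05310736, -0.99857248,  0.00571071, -0.02403272],
       [-0.97567553, -0.05310597, -0.21268996,  0.57964319],
       [ 0.21268961,  0.0057236 , -0.97710305,  0.69707297],
       [ 0.        ,  0.        ,  0.        ,  1.        ]])}
```

View pics/scene0.png

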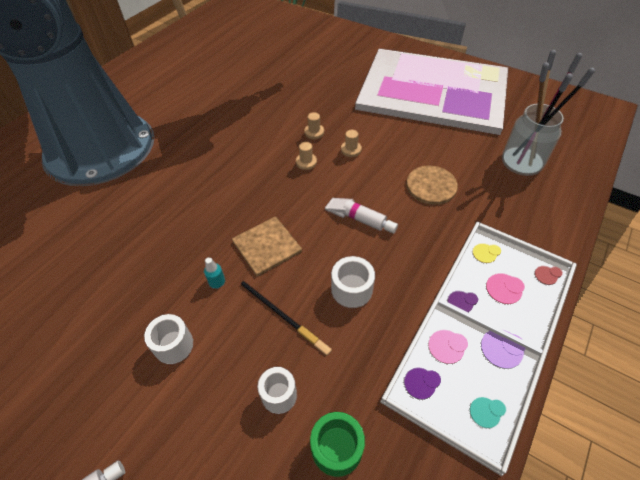

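View pics/top0.png

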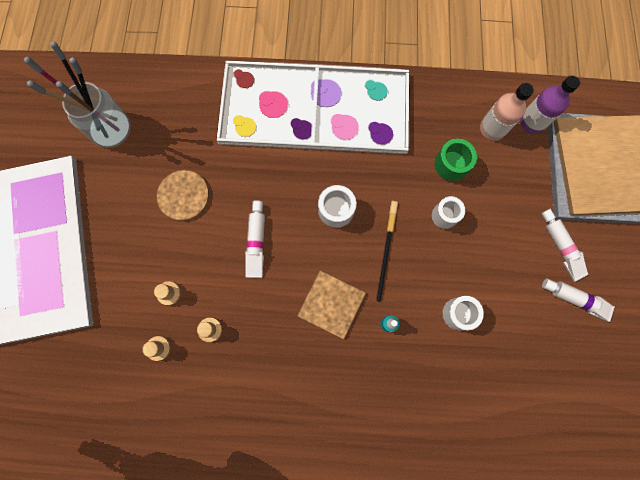

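```bash
cat > h.py <<'E'
import numpy as np,cv2
from bench import ctrl
def K(c):
    f=240/np.tan(np.radians(float(c['fov_y']))/2)
    return np.array([[f,0,float(c['cx'])],[0,f,float(c['cy'])],[0,0,1]])
def cloud(d,c):
    v,u=np.mgrid[0:480,0:640]
    n=cv2.undistortPoints(np.stack([u,v],-1).reshape(-1,1,2).astype(np.float64),K(c),np.array(c['D'],float)).reshape(480,640,2)
    pc=np.concatenate([n*d[...,None],d[...,None]],-1)
    M=np.array(c['camera_from_world']);R,t=M[:3,:3],M[:3,3]
    w=(pc-t)@R; w[d==0]=np.nan
    return w
def project(P,c):
    M=np.array(c['camera_from_world'])
    return cv2.projectPoints(np.atleast_2d(P).astype(float),cv2.Rodrigues(M[:3,:3])[0],M[:3,3],K(c),np.array(c['D'],float))[0].reshape(-1,2)
def circ(P):
    A=np.c_[2*P[:,:2],np.ones(len(P))];b=(P[:,:2]**2).sum(1)
    s=np.linalg.lstsq(A,b,rcond=None)[0];return s[:2],np.sqrt(s[2]+s[:2]@s[:2])
E
python3 - <<'E'
from h import *
for cam in ["top","scene"]:
    z=dict(np.load(cam+"0.npz"));w=cloud(z['d'],z)
    items={'top':dict(large=(337,206),small=(449,212),med=(463,313),green=(459,158),lidA=(167,293),lidB=(209,330),lidC=(156,348),coaster=(182,195),mat=(332,305),tube=(256,240),ink=(391,324),brush=(388,250)),
    'scene':dict(large=(353,280),small=(277,390),med=(169,338),green=(337,442),lidx=(314,125),lidy=(351,143),lidz=(306,155),coaster=(432,184),mat=(267,245),tube=(362,215),ink=(213,272),brush=(285,318))}[cam]
    for k,(u,v) in items.items():
        r=30
        p=w[max(0,v-r):v+r,max(0,u-r):u+r].reshape(-1,3);p=p[~np.isnan(p[:,2])]
        out=[]
        for lo,hi in ((.007,.014),(.03,.048),(.048,.060)):
            s=p[(p[:,2]>lo)&(p[:,2]<hi)]
            if len(s)>20: out.append((len(s),s.mean(0).round(4).tolist(), ((s.max(0)+s.min(0))/2).round(4).tolist(),(s.max(0)-s.min(0)).round(3).tolist()))
        print(cam,k,w[v,u].round(4),'zmax',np.round(np.nanmax(p[:,2]),4))
        for o in out: print('    ',o)
    t=w[:,:,2]; print('table z med',np.nanmedian(t[np.abs(t)<.006]))
E
```

```text
top large [ 0.644  -0.0258  0.0149] zmax 0.0572
     (217, [0.6419, -0.0252, 0.0127], [0.6353, -0.0231, 0.0114], [0.056, 0.058, 0.005])
     (174, [0.6353, -0.0243, 0.0395], [0.635, -0.0243, 0.0391], [0.057, 0.061, 0.018])
     (572, [0.6386, -0.0247, 0.0536], [0.6385, -0.0249, 0.0526], [0.065, 0.064, 0.009])
top small [ 0.6446 -0.2302  0.0128] zmax 0.0579
     (66, [0.636, -0.2198, 0.0122], [0.6339, -0.2182, 0.0106], [0.036, 0.039, 0.006])
     (169, [0.6347, -0.2179, 0.0392], [0.6344, -0.2183, 0.039], [0.038, 0.041, 0.018])
     (362, [0.6379, -0.222, 0.0534], [0.6381, -0.2225, 0.053], [0.045, 0.049, 0.01])
top med [ 0.4639 -0.2527  0.0151] zmax 0.0574
     (153, [0.4626, -0.2469, 0.0126], [0.4629, -0.2421, 0.0106], [0.057, 0.048, 0.007])
     (191, [0.4618, -0.2415, 0.0388], [0.4618, -0.2419, 0.0389], [0.055, 0.049, 0.018])
     (545, [0.4623, -0.2457, 0.0532], [0.4623, -0.2464, 0.0527], [0.056, 0.057, 0.009])
top green [ 0.7508 -0.2505  0.0126] zmax 0.0581
     (190, [0.7491, -0.2458, 0.0119], [0.7612, -0.2565, 0.0106], [0.109, 0.104, 0.007])
     (297, [0.7347, -0.2341, 0.0391],
[... 4310 characters left out ...]
 0.007])
scene tube [0.5837 0.1076 0.0259] zmax 0.0323
     (115, [0.5514, 0.112, 0.011], [0.5722, 0.1172, 0.0105], [0.128, 0.031, 0.007])
     (48, [0.5852, 0.1172, 0.0306], [0.5835, 0.1171, 0.0312], [0.071, 0.012, 0.002])
scene ink [ 0.4473 -0.1283  0.0411] zmax 0.0649
     (126, [0.4421, -0.0831, 0.0107], [0.4494, -0.0901, 0.0104], [0.068, 0.093, 0.007])
     (174, [0.446, -0.127, 0.0388], [0.4418, -0.1231, 0.0392], [0.025, 0.027, 0.017])
     (57, [0.4443, -0.1255, 0.0539], [0.4428, -0.1237, 0.0542], [0.011, 0.015, 0.011])
scene brush [ 0.578  -0.1219  0.01  ] zmax 0.0126
     (412, [0.5804, -0.1202, 0.0092], [0.5729, -0.1196, 0.0099], [0.13, 0.026, 0.006])
table z med 0.0012022518797011
```

```bash
python3 - <<'E'
import cv2,numpy as np
p=cv2.imread('pics/top0.png')
a=cv2.resize(p[265:375,130:240],(400,400),interpolation=cv2.INTER_CUBIC)
b=cv2.resize(p[170:240,302:372],(400,400),interpolation=cv2.INTER_CUBIC)
cv2.imwrite('pics/crop0.png',np.hstack([a,b]))
E
python3 -m pendant '[[[0,0,0,0,0,-0.1,-1],[0,0,0,0,0,-0.1,-1],[0,0,0,0,0,-0.1,-1],[0,0,0,0,0,-0.0967,-1]]]'
```

```text
time_s: 0.5
eef_pos: [0.222, 0.5301, 0.2557]
eef_rot: [0.0, 0.706, 0.709, -0.001]
wrist_force: [0.5, 0.8, 0.3]
opening: 0.999
```

View pics/crop0.png

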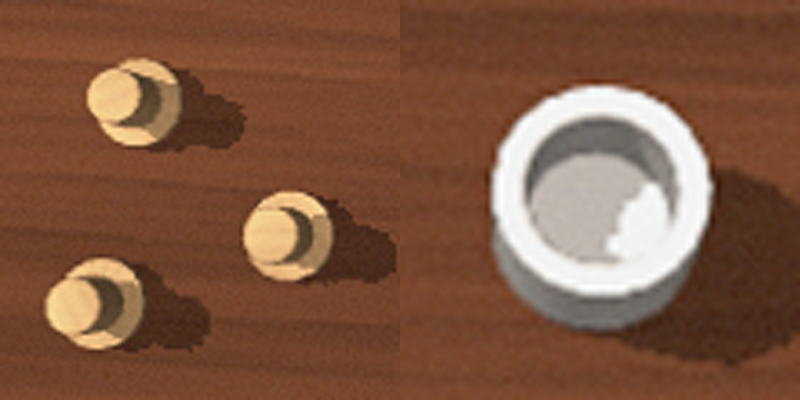

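The top-view crop shows three lids. Lid A at top pixel (167,293) is 0.539 m from the base, lid B at (209,330) is 0.452 m and lid C at (156,348) is 0.463 m, so **A** is the one meant. The right-hand crop is the white large pot at (337,206), 66 mm across. The green look-alike is at (459,158).

```bash
python3 -m pendant '[[[-0.015,0.010,0,0,0,0,-1],[-0.03,0.02,0,0,0,0,-1],[-0.035,0.027,0,0,0,0,-1],[-0.035,0.027,0,0,0,0,-1],[-0.035,0.027,0,0,0,0,-1],[-0.035,0.027,0,0,0,0,-1],[-0.035,0.027,0,0,0,0,-1],[-0.035,0.027,0,0,0,0,-1],[-0.035,0.027,0,0,0,0,-1],[-0.035,0.027,0,0,0,0,-1]]]'
python3 -m pendant '[[[-0.035,0.027,0.015,0,0,0,-1],[-0.035,0.027,0.015,0,0,0,-1],[-0.035,0.027,0.015,0,0,0,-1],[-0.035,0.027,0.015,0,0,0,-1],[-0.035,0.027,0.015,0,0,0,-1],[-0.03,0.025,0.015,0,0,0,-1],[-0.025,0.0105,0.015,0,0,0,-1],[0,0,0,0,0,0,-1],[0,0,0,0,0,0,-1]]]'
python3 - <<'E'
from h import *
print(ctrl.get_obs()['eef_pos'])
c=ctrl.calibration('wrist')
p,d=ctrl.camera('wrist');cv2.imwrite('pics/w1.png',p[:,:,::-1])
w=cloud(d,c);s=w[(w[...,2]>.046)&(w[...,2]<.062)&(np.hypot(w[...,0]-.6385,w[...,1]+.025)<.05)]
print(len(s),s.mean(0),(s.max(0)+s.min(0))/2,s.max(0)-s.min(0))
E
```

```text
time_s: 1.5
eef_pos: [0.4688, 0.2037, 0.2561]
eef_rot: [-0.0, 0.707, 0.707, -0.0]
wrist_force: [-0.7, -0.1, 0.5]
opening: 1.001
time_s: 2.4
eef_pos: [0.638, -0.025, 0.1501]
eef_rot: [-0.001, 0.708, 0.707, -0.001]
wrist_force: [-0.4, 0.5, 0.0]
opening: 0.997
[ 0.63796274 -0.02495285  0.15014299]
3939 [ 0.63650261 -0.02391892  0.05282425] [ 0.6377686  -0.02376582  0.05079132] [0.06574827 0.06493718 0.00946384]
```

View pics/w1.png

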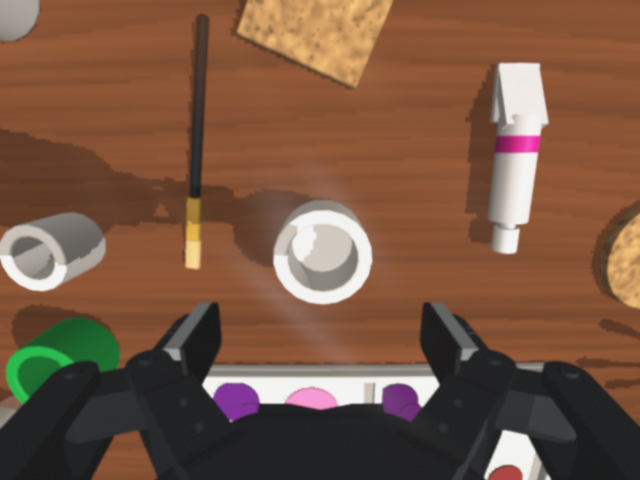

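The wrist view shows the large pot at (322,252), centred between the jaws. It agrees with the top camera to about 1 mm, so I'll descend and grasp.

```bash
python3 -m pendant '[[[0,0,0.015,0,0,0,-1],[0,0,0.02,0,0,0,-1],[0,0,0.02,0,0,0,-1],[0,0,0.02,0,0,0,-1],[0,0,0.02,0,0,0,-1],[0,0,0.015,0,0,0,-1],[0,0,0,0,0,0,-1],[0,0,0,0,0,0,-0.4],[0,0,0,0,0,0,-0.2]]]'
python3 -m pendant '[[[0,0,0,0,0,0,0],[0,0,0,0,0,0,0.5],[0,0,0,0,0,0,1],[0,0,0,0,0,0,1],[0,0,0,0,0,0,1],[0,0,0,0,0,0,1],[0,0,0,0,0,0,1]]]'
```

```text
time_s: 3.35
eef_pos: [0.6399, -0.0245, 0.0433]
eef_rot: [0.001, 0.707, 0.707, 0.001]
wrist_force: [-0.9, -0.4, -1.1]
opening: 0.742
time_s: 4.05
eef_pos: [0.6399, -0.0248, 0.043]
eef_rot: [0.001, 0.707, 0.707, 0.001]
wrist_force: [0.2, 1.6, 5.6]
opening: 0.741
```

```bash
python3 -m pendant '[[[0,0,-0.01,0,0,0,1],[0,0,-0.02,0,0,0,1],[0,0,-0.03,0,0,0,1],[0,0,-0.02,0,0,0,1],[0.01,0,-0.01,0,0,0,1],[0.025,0,0,0,0,0,1],[0.035,0.002,0,0,0,0,1],[0.035,0.002,0,0,0,0,1],[0.035,0.002,0,0,0,0,1],[0.035,0.002,0,0,0,0,1]]]'
python3 -m pendant '[[[0.035,0.002,0,0,0,0,1],[0.03,0.002,0,0,0,0,1],[0.025,0.001,0,0,0,0,1],[0.0135,0.001,0,0,0,0,1],[0.005,0,0,0,0,0,1],[0,0,0,0,0,0,1],[0,0,0,0,0,0,1]]]'
python3 - <<'E'
from h import *
print(ctrl.get_obs()['eef_pos'],ctrl.get_obs()['wrist_force'])
for n in ['top','scene','wrist']:
    c=ctrl.calibration(n)
    p,d=ctrl.camera(n);cv2.imwrite(f'pics/{n}2.png',p[:,:,::-1])
    w=cloud(d,c)
    s=w[(w[...,2]>.001)&(w[...,2]<.012)&(np.hypot(w[...,0]-.652,w[...,1]-.259)<.07)&(w[...,2]>.005)]
    if len(s)>50: print(n,'coaster',len(s),(s.max(0)+s.min(0))/2,s.max(0)-s.min(0))
    q=project([[0.652,0.259,0.01]],c);print(q)
E
```

```text
time_s: 5.05
eef_pos: [0.6455, 0.1523, 0.1303]
eef_rot: [-0.001, 0.707, 0.707, -0.001]
wrist_force: [-0.0, -0.7, -2.3]
opening: 0.743
time_s: 5.75
eef_pos: [0.6526, 0.2576, 0.131]
eef_rot: [-0.0, 0.707, 0.707, -0.0]
wrist_force: [-0.6, 0.4, -3.4]
opening: 0.743
[0.65262628 0.25764048 0.13097438] [-0.591061    0.35822074 -3.37523278]
top coaster 1289 [0.64953592 0.25883602 0.00855619] [0.08839348 0.0949491  0.00688199]
[[182.09142856 194.47955666]]
scene coaster 1009 [0.65281    0.25921582 0.00850887] [0.09546695 0.0946186  0.0069787 ]
[[431.24810606 183.14833438]]
wrist coaster 6307 [0.63606609 0.25971453 0.00833411] [0.06517692 0.09573221 0.00663802]
[[322.97112714 246.9087954 ]]
```

View pics/scene2.png

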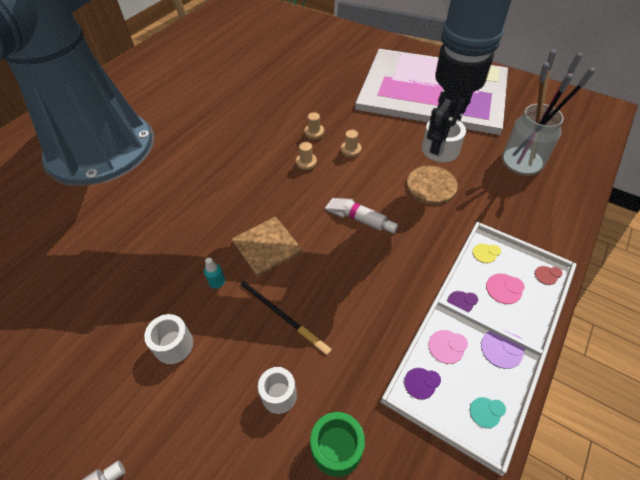

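View pics/wrist2.png

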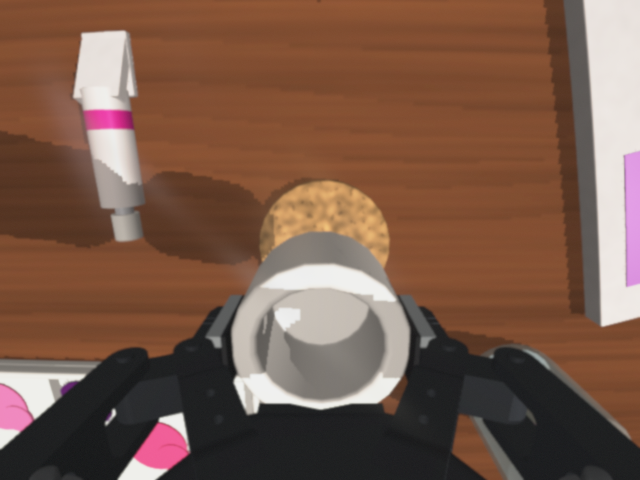

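The pot hangs over the coaster, upright and well centred. In the wrist view the rim is at (320,335) and the coaster at (325,240). Lowering.

```bash
python3 -m pendant '[[[0.001,0.001,0.015,0,0,0,1],[0,0,0.02,0,0,0,1],[0,0,0.015,0,0,0,1],[0,0,0.012,0,0,0,1],[0,0,0.008,0,0,0,1],[0,0,0.002,0,0,0,1],[0,0,0,0,0,0,1],[0,0,0,0,0,0,1]]]'
python3 -m pendant '[[[0,0,0.002,0,0,0,1],[0,0,0.002,0,0,0,1],[0,0,0,0,0,0,1]]]'
```

```text
time_s: 6.7
eef_pos: [0.6544, 0.26, 0.0602]
eef_rot: [0.0, 0.707, 0.707, 0.001]
wrist_force: [0.3, -0.2, -2.9]
opening: 0.746
time_s: 7.0
eef_pos: [0.6536, 0.2598, 0.0552]
eef_rot: [-0.0, 0.707, 0.707, -0.0]
wrist_force: [-1.0, -1.1, -3.5]
opening: 0.742
```

```bash
python3 -m pendant '[[[0,0,0.001,0,0,0,1],[0,0,0.001,0,0,0,1],[0,0,0,0,0,0,1]]]'
python3 -m pendant '[[[0,0,0.001,0,0,0,1],[0,0,0,0,0,0,1]]]'
```

```text
time_s: 7.3
eef_pos: [0.6536, 0.2598, 0.0531]
eef_rot: [-0.0, 0.707, 0.707, -0.0]
wrist_force: [-0.4, 0.3, -3.0]
opening: 0.747
time_s: 7.5
eef_pos: [0.6537, 0.2598, 0.053]
eef_rot: [0.0, 0.707, 0.707, -0.0]
wrist_force: [-3.7, -1.2, 4.1]
opening: 0.741
```

Touchdown: the force flipped to +4 N at z = 0.053, as predicted. Releasing.

```bash
python3 -m pendant '[[[0,0,0,0,0,0,0.3],[0,0,0,0,0,0,0],[0,0,0,0,0,0,-0.3],[0,0,0,0,0,0,-0.7],[0,0,0,0,0,0,-1],[0,0,0,0,0,0,-1],[0,0,0,0,0,0,-1]]]'
python3 -m pendant '[[[0,0,-0.01,0,0,0,-1],[0,0,-0.02,0,0,0,-1],[0,0,-0.03,0,0,0,-1],[0,0,-0.03,0,0,0,-1],[0,0,-0.02,0,0,0,-1],[0,0,0,0,0,0,-1]]]'
python3 - <<'E'
from h import *
print(ctrl.get_obs()['eef_pos'],ctrl.get_obs()['wrist_force'])
for n in ['wrist','top','scene']:
    c=ctrl.calibration(n)
    p,d=ctrl.camera(n);cv2.imwrite(f'pics/{n}3.png',p[:,:,::-1])
    w=cloud(d,c)
    s=w[(w[...,2]>.058)&(w[...,2]<.072)&(np.hypot(w[...,0]-.652,w[...,1]-.259)<.05)]
    if len(s)>50: print(n,'rim',len(s),np.median(s[:,2]),s.mean(0),(s.max(0)+s.min(0))/2,s.max(0)-s.min(0))
E
```

```text
time_s: 8.2
eef_pos: [0.6538, 0.2598, 0.0522]
eef_rot: [0.0, 0.707, 0.707, 0.0]
wrist_force: [0.7, -0.5, -0.4]
opening: 1.0
time_s: 8.8
eef_pos: [0.6562, 0.2604, 0.1678]
eef_rot: [0.002, 0.707, 0.707, 0.004]
wrist_force: [0.3, 0.1, -0.5]
opening: 1.002
[0.65624528 0.26041273 0.16775903] [ 0.32327317  0.13313372 -0.50562483]
wrist rim 3630 0.06319959094848895 [0.65089627 0.25959957 0.06303118] [0.65230419 0.25982972 0.06175355] [0.06557712 0.0653323  0.00749274]
top rim 573 0.06322353504060298 [0.65120137 0.2592616  0.06293326] [0.65277297 0.25895685 0.06235701] [0.06595039 0.06518143 0.00867797]
scene rim 475 0.06406162246377063 [0.65391525 0.25736357 0.06357156] [0.65343454 0.25928207 0.06310347] [0.06576896 0.066648   0.01002672]
```

View pics/wrist3.png

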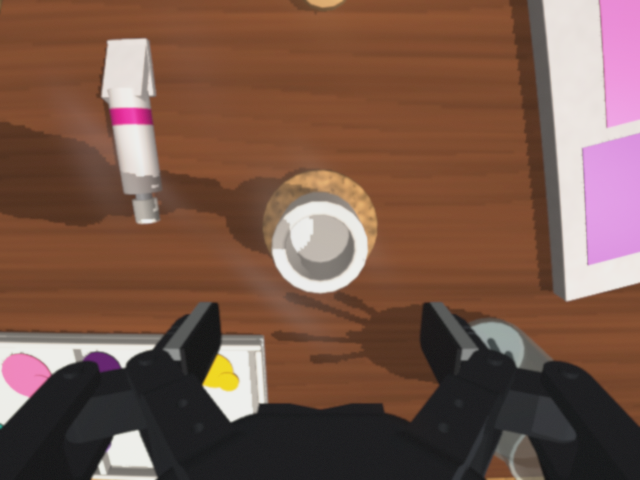

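The large pot stands on the coaster: rim at (320,245) in the wrist view, measured centre (0.6526, 0.2595), top z 0.064. Next is the medium pot.

```bash
python3 -m pendant '[[[-0.015,-0.005,0,0,0,0,-1],[-0.03,-0.011,0,0,0,0,-1],[-0.036,-0.014,0,0,0,0,-1],[-0.036,-0.014,0,0,0,0,-1],[-0.036,-0.014,0,0,0,0,-1],[-0.036,-0.014,0,0,0,0,-1],[-0.036,-0.014,0,0,0,0,-1],[-0.036,-0.014,0,0,0,0,-1],[-0.036,-0.014,0,0,0,0,-1],[-0.036,-0.014,0,0,0,0,-1]]]'
python3 -m pendant '[[[-0.036,-0.014,0,0,0,0,-1],[-0.036,-0.014,0,0,0,0,-1],[-0.036,-0.013,0,0,0,0,-1],[-0.03,-0.011,0,0,0,0,-1],[-0.02,-0.007,0,0,0,0,-1],[-0.015,-0.004,0.01,0,0,0,-1],[0,0,0.01,0,0,0,-1],[0,0,0,0,0,0,-1],[0,0,0,0,0,0,-1]]]'
python3 - <<'E'
from h import *
print(ctrl.get_obs()['eef_pos'])
for n in ['wrist']:
    c=ctrl.calibration(n)
    p,d=ctrl.camera(n);cv2.imwrite(f'pics/{n}4.png',p[:,:,::-1])
    w=cloud(d,c)
    s=w[(w[...,2]>.048)&(w[...,2]<.062)&(np.hypot(w[...,0]-.463,w[...,1]+.246)<.05)]
    print(n,'rim',len(s),np.median(s[:,2]),s.mean(0),(s.max(0)+s.min(0))/2,s.max(0)-s.min(0))
E
```

```text
time_s: 9.95
eef_pos: [0.5238, -0.0741, 0.1607]
eef_rot: [-0.001, 0.707, 0.707, -0.001]
wrist_force: [0.2, -0.2, -0.5]
opening: 1.0
time_s: 10.85
eef_pos: [0.4624, -0.2446, 0.1411]
eef_rot: [-0.001, 0.707, 0.707, 0.0]
wrist_force: [0.5, -0.6, 0.4]
opening: 1.0
[ 0.4623625  -0.24457507  0.14106122]
wrist rim 3305 0.05318575964612602 [ 0.46082088 -0.24614009  0.05302038] [ 0.46196635 -0.2459641   0.05175277] [0.05681632 0.05591543 0.00747862]
```

View pics/wrist4.png

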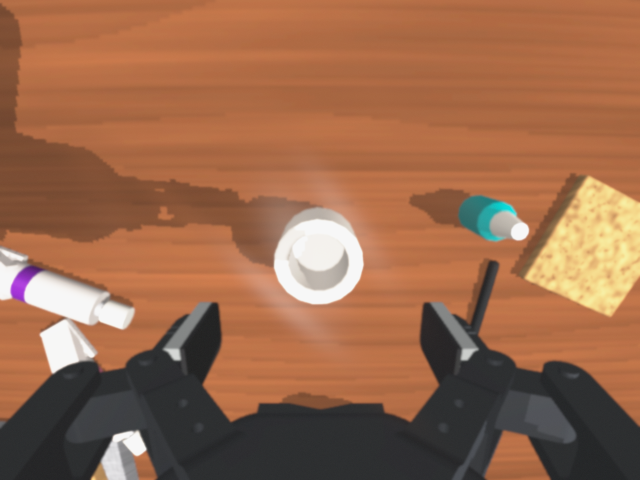

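The medium pot is at (319,257) in the wrist view, centred to about 1 mm. The ink bottle at (490,220) and the brush handle are clear of the fingers.

```bash
python3 -m pendant '[[[-0.001,0.001,0.015,0,0,0,-1],[0,0,0.02,0,0,0,-1],[0,0,0.02,0,0,0,-1],[0,0,0.02,0,0,0,-1],[0,0,0.015,0,0,0,-1],[0,0,0.008,0,0,0,-1],[0,0,0,0,0,0,-1],[0,0,0,0,0,0,-0.5],[0,0,0,0,0,0,-0.2]]]'
python3 -m pendant '[[[0,0,0,0,0,0,0],[0,0,0,0,0,0,0.5],[0,0,0,0,0,0,1],[0,0,0,0,0,0,1],[0,0,0,0,0,0,1],[0,0,0,0,0,0,1],[0,0,0,0,0,0,1]]]'
python3 -m pendant '[[[0,0,-0.01,0,0,0,1],[0,0,-0.02,0,0,0,1],[0,0,-0.03,0,0,0,1],[0,0,-0.03,0,0,0,1],[0,0,-0.03,0,0,0,1],[0,0,-0.02,0,0,0,1],[0,0,-0.01,0,0,0,1],[0,0,0,0,0,0,1]]]'
```

```text
time_s: 11.8
eef_pos: [0.4644, -0.2474, 0.0453]
eef_rot: [0.001, 0.707, 0.707, 0.0]
wrist_force: [-0.7, 8.4, 5.0]
opening: 0.687
time_s: 12.5
eef_pos: [0.4645, -0.2476, 0.046]
eef_rot: [0.001, 0.707, 0.707, 0.0]
wrist_force: [-0.7, 2.2, 7.3]
opening: 0.639
time_s: 13.3
eef_pos: [0.4643, -0.2478, 0.1961]
eef_rot: [0.002, 0.707, 0.707, 0.0]
wrist_force: [-0.3, -0.8, -2.5]
opening: 0.645
```

```bash
python3 -m pendant '[[[0.015,0.005,0,0,0,0,1],[0.03,0.011,0,0,0,0,1],[0.036,0.014,0,0,0,0,1],[0.036,0.014,0,0,0,0,1],[0.036,0.014,0,0,0,0,1],[0.036,0.014,0,0,0,0,1],[0.036,0.014,0,0,0,0,1],[0.036,0.014,0,0,0,0,1],[0.036,0.014,0,0,0,0,1],[0.036,0.014,0,0,0,0,1]]]'
python3 -m pendant '[[[0.036,0.014,0,0,0,0,1],[0.036,0.014,0,0,0,0,1],[0.036,0.013,0,0,0,0,1],[0.03,0.01,0,0,0,0,1],[0.02,0.006,0,0,0,0,1],[0.011,0.004,0,0,0,0,1],[0.005,0,0,0,0,0,1],[0,0,0,0,0,0,1],[0,0,0,0,0,0,1]]]'
python3 - <<'E'
from h import *
print(ctrl.get_obs()['eef_pos'])
for n in ['wrist','top','scene']:
    c=ctrl.calibration(n)
    p,d=ctrl.camera(n);cv2.imwrite(f'pics/{n}5.png',p[:,:,::-1])
    w=cloud(d,c)
    for lo,hi in ((.055,.072),(.185,.21)):
        s=w[(w[...,2]>lo)&(w[...,2]<hi)&(np.hypot(w[...,0]-.652,w[...,1]-.259)<.036)]
        if len(s)>30: print(n,'rim',len(s),np.median(s[:,2]),s.mean(0),(s.max(0)+s.min(0))/2,s.max(0)-s.min(0))
E
```

```text
time_s: 14.3
eef_pos: [0.5906, 0.0884, 0.1921]
eef_rot: [-0.001, 0.707, 0.707, -0.001]
wrist_force: [1.2, -0.0, -0.8]
opening: 0.641
time_s: 15.2
eef_pos: [0.6523, 0.2589, 0.1939]
eef_rot: [-0.0, 0.707, 0.707, -0.001]
wrist_force: [0.5, -0.0, -2.2]
opening: 0.642
[0.65233923 0.25888804 0.19386864]
wrist rim 1655 0.06319751574750963 [0.63471348 0.26009377 0.06290744] [0.63976132 0.25959565 0.06022007] [0.04067447 0.06558571 0.01039982]
wrist rim 14726 0.20073185800289312 [0.64795256 0.25848348 0.1988857 ] [0.64980185 0.25877911 0.19750197] [0.05738587 0.06839264 0.02499507]
top rim 487 0.0630787061644133 [0.64653612 0.25289134 0.06250663] [0.65276682 0.25885135 0.06167606] [0.06641119 0.06470285 0.01331269]
top rim 626 0.20075283271983213 [0.63843108 0.25967875 0.19878056] [0.64491866 0.25830765 0.19738563] [0.04590046 0.06911491 0.02463002]
scene rim 555 0.06368202320169292 [0.65408347 0.25639039 0.06252513] [0.65352253 0.25913848 0.06138798] [0.06556113 0.06596438 0.01276142]
scene rim 440 0.19845978187041238 [0.66322495 0.25254443 0.19725866] [0.6513245  0.25778352 0.19743242] [0.05690972 0.06870924 0.02486304]
```

View pics/wrist5.png

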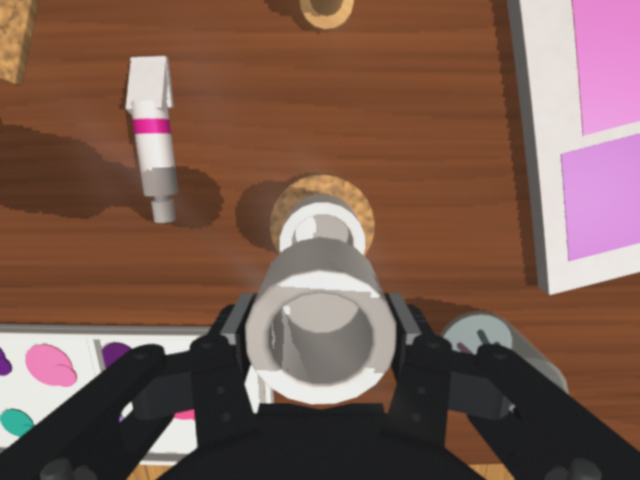

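View pics/top5.png

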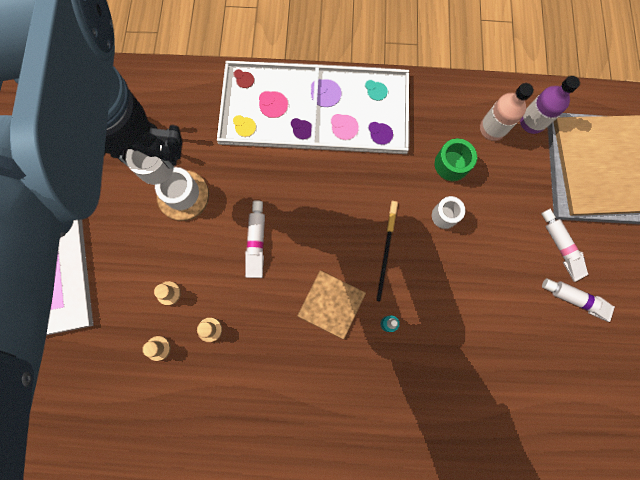

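The medium pot hangs upright above the large one: upper rim at (320,335), lower rim at (323,230). It needs about +3 mm in world x before I lower it.

```bash
python3 -m pendant '[[[0.0005,0.0025,0.015,0,0,0,1],[0,0,0.02,0,0,0,1],[0,0,0.02,0,0,0,1],[0,0,0.012,0,0,0,1],[0,0,0.008,0,0,0,1],[0,0,0.002,0,0,0,1],[0,0,0,0,0,0,1],[0,0,0,0,0,0,1]]]'
python3 -m pendant '[[[0,0,0.003,0,0,0,1],[0,0,0.003,0,0,0,1],[0,0,0.002,0,0,0,1],[0,0,0,0,0,0,1]]]'
```

```text
time_s: 16.15
eef_pos: [0.6559, 0.2605, 0.1184]
eef_rot: [0.001, 0.707, 0.707, 0.001]
wrist_force: [0.5, 0.4, -2.6]
opening: 0.642
time_s: 16.55
eef_pos: [0.6548, 0.2602, 0.1087]
eef_rot: [-0.0, 0.707, 0.707, -0.0]
wrist_force: [0.0, 0.0, -1.4]
opening: 0.638
```

```bash
python3 -m pendant '[[[0,0,0.002,0,0,0,1],[0,0,0.001,0,0,0,1],[0,0,0,0,0,0,1]]]'
python3 -m pendant '[[[0,0,0.001,0,0,0,1],[0,0,0,0,0,0,1]]]'
```

```text
time_s: 16.85
eef_pos: [0.6551, 0.2603, 0.106]
eef_rot: [-0.0, 0.707, 0.707, -0.0]
wrist_force: [0.3, 0.1, -2.7]
opening: 0.642
time_s: 17.05
eef_pos: [0.6551, 0.2603, 0.1052]
eef_rot: [-0.0, 0.707, 0.707, -0.0]
wrist_force: [-0.4, -0.1, -1.5]
opening: 0.642
```

```bash
python3 -m pendant '[[[0,0,0.001,0,0,0,1],[0,0,0,0,0,0,1]]]'
python3 -m pendant '[[[0,0,0.001,0,0,0,1],[0,0,0,0,0,0,1]]]'
```

```text
time_s: 17.25
eef_pos: [0.6551, 0.2603, 0.1042]
eef_rot: [-0.0, 0.707, 0.707, -0.0]
wrist_force: [0.3, 1.2, -2.4]
opening: 0.643
time_s: 17.45
eef_pos: [0.6554, 0.2603, 0.104]
eef_rot: [0.0, 0.707, 0.707, 0.0]
wrist_force: [-1.6, -1.0, 4.1]
opening: 0.641
```

Contact at z = 0.104, as predicted. Releasing.

```bash
python3 -m pendant '[[[0,0,0,0,0,0,0.3],[0,0,0,0,0,0,0],[0,0,0,0,0,0,-0.3],[0,0,0,0,0,0,-0.7],[0,0,0,0,0,0,-1],[0,0,0,0,0,0,-1],[0,0,0,0,0,0,-1]]]'
python3 -m pendant '[[[0,0,-0.01,0,0,0,-1],[0,0,-0.02,0,0,0,-1],[0,0,-0.03,0,0,0,-1],[0,0,-0.03,0,0,0,-1],[0,0,-0.02,0,0,0,-1],[0,0,0,0,0,0,-1]]]'
python3 - <<'E'
from h import *
print(ctrl.get_obs()['eef_pos'],ctrl.get_obs()['wrist_force'])
for n in ['wrist','top','scene']:
    c=ctrl.calibration(n)
    p,d=ctrl.camera(n);cv2.imwrite(f'pics/{n}6.png',p[:,:,::-1])
    w=cloud(d,c)
    s=w[(w[...,2]>.106)&(w[...,2]<.12)&(np.hypot(w[...,0]-.652,w[...,1]-.259)<.05)]
    if len(s)>50: print(n,'rim',len(s),np.median(s[:,2]),s.mean(0),(s.max(0)+s.min(0))/2,s.max(0)-s.min(0))
E
```

```text
time_s: 18.15
eef_pos: [0.6551, 0.2603, 0.103]
eef_rot: [-0.0, 0.707, 0.707, -0.0]
wrist_force: [0.6, -0.7, -1.4]
opening: 1.0
time_s: 18.75
eef_pos: [0.6574, 0.2609, 0.2189]
eef_rot: [0.002, 0.707, 0.707, 0.004]
wrist_force: [0.2, -0.6, 0.5]
opening: 1.003
[0.65743995 0.26087983 0.21885324] [ 0.1954592  -0.58759442  0.50137447]
wrist rim 2847 0.11109593447065474 [0.65191029 0.26008707 0.11090976] [0.65280165 0.26017139 0.10964172] [0.05653923 0.05634322 0.00727104]
top rim 528 0.11094727816554592 [0.65318191 0.25979163 0.11080452] [0.65339489 0.26017216 0.11048221] [0.05670679 0.05622703 0.00891757]
scene rim 438 0.11189988554963334 [0.65457755 0.25708173 0.11125327] [0.65452649 0.25896273 0.11047207] [0.05614141 0.05709328 0.00882119]
```

View pics/scene6.png

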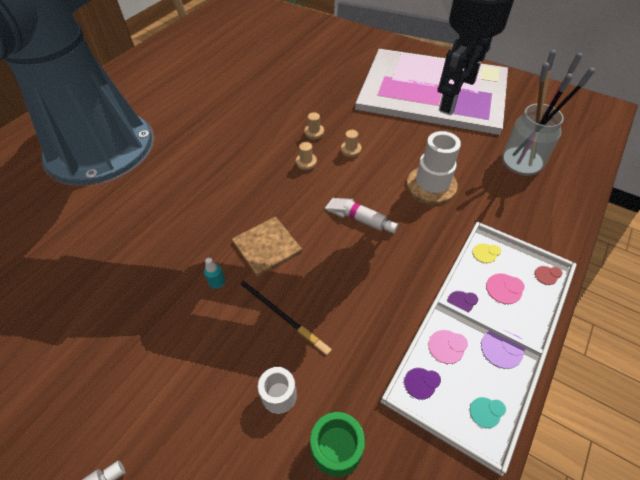

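The medium pot is seated: rim z 0.111–0.112, centre (0.653, 0.260). In the scene view the stack stands upright at (437,165). Next is the small pot.

```bash
python3 -m pendant '[[[-0.015,-0.001,0,0,0,0,-1],[-0.03,-0.001,0,0,0,0,-1],[-0.036,-0.001,0,0,0,0,-1],[-0.036,-0.001,0,0,0,0,-1],[-0.036,-0.001,0,0,0,0,-1],[-0.036,-0.001,0,0,0,0,-1],[-0.036,-0.001,0,0,0,0,-1],[-0.036,-0.001,0,0,0,0,-1],[-0.036,-0.001,0,0,0,0,-1],[-0.036,-0.001,0,0,0,0,-1]]]'
python3 -m pendant '[[[-0.036,-0.001,0.01,0,0,0,-1],[-0.036,-0.001,0.02,0,0,0,-1],[-0.036,-0.001,0.02,0,0,0,-1],[-0.026,-0.001,0.02,0,0,0,-1],[-0.0155,-0.001,0,0,0,0,-1],[0,-0.0005,0,0,0,0,-1],[0,0,0,0,0,0,-1]]]'
python3 - <<'E'
from h import *
print(ctrl.get_obs()['eef_pos'])
for n in ['wrist']:
    c=ctrl.calibration(n)
    p,d=ctrl.camera(n);cv2.imwrite(f'pics/{n}7.png',p[:,:,::-1])
    w=cloud(d,c)
    s=w[(w[...,2]>.048)&(w[...,2]<.062)&(np.hypot(w[...,0]-.6385,w[...,1]+.222)<.05)]
    print(n,'rim',len(s),np.median(s[:,2]),s.mean(0),(s.max(0)+s.min(0))/2,s.max(0)-s.min(0))
E
```

```text
time_s: 19.9
eef_pos: [0.6437, -0.075, 0.2117]
eef_rot: [-0.001, 0.707, 0.707, -0.001]
wrist_force: [0.5, -1.0, -0.9]
opening: 1.002
time_s: 20.6
eef_pos: [0.6398, -0.222, 0.1441]
eef_rot: [0.0, 0.707, 0.707, 0.0]
wrist_force: [0.4, 0.3, 0.6]
opening: 1.002
[ 0.63978979 -0.22202127  0.1440983 ]
wrist rim 2534 0.05314871724747799 [ 0.63640225 -0.22238532  0.05296599] [ 0.63726556 -0.2222093   0.05194328] [0.0477749  0.04745507 0.0078624 ]
```

View pics/wrist7.png

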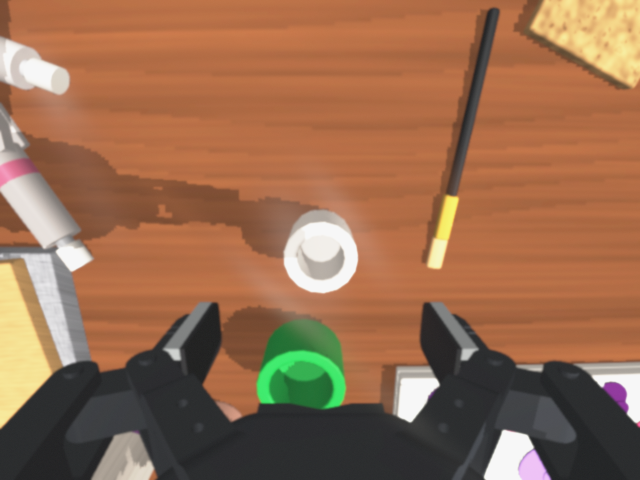

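The small pot is at (321,253), centred. The green pot at (300,380) is shorter than the gripper body's clearance. Grasping.

```bash
python3 -m pendant '[[[0,-0.001,0.015,0,0,0,-1],[0,0,0.02,0,0,0,-1],[0,0,0.02,0,0,0,-1],[0,0,0.02,0,0,0,-1],[0,0,0.015,0,0,0,-1],[0,0,0.011,0,0,0,-1],[0,0,0,0,0,0,-1],[0,0,0,0,0,0,-0.5],[0,0,0,0,0,0,-0.2]]]'
python3 -m pendant '[[[0,0,0,0,0,0,0],[0,0,0,0,0,0,0.2],[0,0,0,0,0,0,0.5],[0,0,0,0,0,0,1],[0,0,0,0,0,0,1],[0,0,0,0,0,0,1],[0,0,0,0,0,0,1]]]'
python3 -m pendant '[[[0,0,-0.01,0,0,0,1],[0,0,-0.02,0,0,0,1],[0,0,-0.04,0,0,0,1],[0,0,-0.04,0,0,0,1],[0,0,-0.04,0,0,0,1],[0,0,-0.03,0,0,0,1],[0,0,-0.02,0,0,0,1],[0,0,0,0,0,0,1]]]'
```

```text
time_s: 21.55
eef_pos: [0.6395, -0.2226, 0.0435]
eef_rot: [0.001, 0.707, 0.707, 0.0]
wrist_force: [0.7, -0.4, -0.0]
opening: 0.694
time_s: 22.25
eef_pos: [0.6398, -0.2228, 0.044]
eef_rot: [0.001, 0.707, 0.707, 0.0]
wrist_force: [-0.5, 0.6, 6.2]
opening: 0.538
time_s: 23.05
eef_pos: [0.6401, -0.223, 0.2469]
eef_rot: [0.003, 0.707, 0.707, 0.001]
wrist_force: [0.2, -0.6, -1.4]
opening: 0.539
```

```bash
python3 -m pendant '[[[0.015,0.001,0,0,0,0,1],[0.03,0.001,0,0,0,0,1],[0.036,0.001,0,0,0,0,1],[0.036,0.001,0,0,0,0,1],[0.036,0.001,0,0,0,0,1],[0.036,0.001,0,0,0,0,1],[0.036,0.001,0,0,0,0,1],[0.036,0.001,0,0,0,0,1],[0.036,0.001,0,0,0,0,1],[0.036,0.001,0,0,0,0,1]]]'
python3 -m pendant '[[[0.036,0.001,0,0,0,0,1],[0.036,0.001,0,0,0,0,1],[0.03,0.001,0,0,0,0,1],[0.02,0.0005,0,0,0,0,1],[0.017,0.001,0,0,0,0,1],[0.01,0,0,0,0,0,1],[0,0,0,0,0,0,1],[0,0,0,0,0,0,1]]]'
python3 - <<'E'
from h import *
print(ctrl.get_obs()['eef_pos'])
for n in ['wrist']:
    c=ctrl.calibration(n)
    p,d=ctrl.camera(n);cv2.imwrite(f'pics/{n}8.png',p[:,:,::-1])
    w=cloud(d,c)
    for lo,hi in ((.104,.12),(.235,.265)):
        s=w[(w[...,2]>lo)&(w[...,2]<hi)&(np.hypot(w[...,0]-.652,w[...,1]-.259)<.03)]
        if len(s)>30: print(n,'rim',len(s),np.median(s[:,2]),s.mean(0),(s.max(0)+s.min(0))/2,s.max(0)-s.min(0))
E
```

```text
time_s: 24.05
eef_pos: [0.6467, 0.1134, 0.2392]
eef_rot: [-0.002, 0.707, 0.707, -0.002]
wrist_force: [-0.0, -0.9, -1.7]
opening: 0.538
time_s: 24.85
eef_pos: [0.6533, 0.259, 0.242]
eef_rot: [0.0, 0.707, 0.707, -0.0]
wrist_force: [1.4, -0.3, -2.1]
opening: 0.534
[0.65326931 0.25895271 0.24204845]
wrist rim 1546 0.11106260927324169 [0.6412343  0.26056552 0.11083363] [0.64515467 0.2602115  0.1086474 ] [0.04099997 0.05569037 0.00923423]
wrist rim 12501 0.2509262817644635 [0.64896727 0.25872917 0.24901018] [0.65105165 0.25894393 0.24997958] [0.04792844 0.05694514 0.02995602]
```

View pics/wrist8.png

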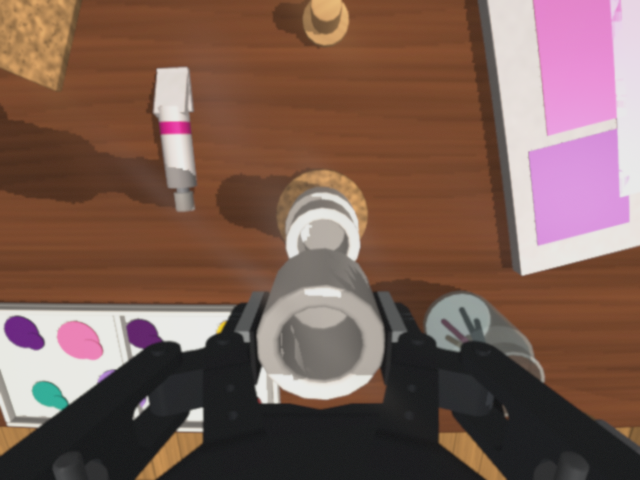

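The small pot hangs upright over the medium one: rims at (320,342) and (323,235). The offset is about 2 mm in x and 1 mm in y. Correcting and lowering.

```bash
python3 -m pendant '[[[0.001,0.0015,0.015,0,0,0,1],[0,0,0.02,0,0,0,1],[0,0,0.02,0,0,0,1],[0,0,0.015,0,0,0,1],[0,0,0.008,0,0,0,1],[0,0,0.002,0,0,0,1],[0,0,0,0,0,0,1],[0,0,0,0,0,0,1]]]'
python3 -m pendant '[[[0,0,0.003,0,0,0,1],[0,0,0.003,0,0,0,1],[0,0,0.001,0,0,0,1],[0,0,0,0,0,0,1]]]'
```

```text
time_s: 25.7
eef_pos: [0.6554, 0.2609, 0.1635]
eef_rot: [0.001, 0.707, 0.707, 0.001]
wrist_force: [0.1, 0.4, -1.7]
opening: 0.535
time_s: 26.1
eef_pos: [0.6545, 0.2608, 0.1549]
eef_rot: [-0.0, 0.707, 0.707, -0.0]
wrist_force: [-1.5, -0.5, -1.9]
opening: 0.535
```

```bash
python3 -m pendant '[[[0,0,0.002,0,0,0,1],[0,0,0.001,0,0,0,1],[0,0,0,0,0,0,1]]]'
python3 -m pendant '[[[0,0,0.001,0,0,0,1],[0,0,0,0,0,0,1]]]'
python3 -m pendant '[[[0,0,0.001,0,0,0,1],[0,0,0,0,0,0,1]]]'
```

```text
time_s: 26.4
eef_pos: [0.6545, 0.2608, 0.152]
eef_rot: [-0.0, 0.707, 0.707, -0.0]
wrist_force: [0.2, 0.5, -2.2]
opening: 0.536
time_s: 26.6
eef_pos: [0.6546, 0.2608, 0.1511]
eef_rot: [-0.0, 0.707, 0.707, -0.0]
wrist_force: [-1.1, 0.0, -1.6]
opening: 0.536
time_s: 26.8
eef_pos: [0.6546, 0.2608, 0.1501]
eef_rot: [-0.0, 0.707, 0.707, -0.0]
wrist_force: [0.2, 0.2, -2.1]
opening: 0.539
```

```bash
python3 -m pendant '[[[0,0,0.001,0,0,0,1],[0,0,0,0,0,0,1]]]'

```

```text
time_s: 27.0
eef_pos: [0.6549, 0.2608, 0.1498]
eef_rot: [0.0, 0.707, 0.707, 0.0]
wrist_force: [-1.8, 0.4, 2.7]
opening: 0.54
```

Seated contact at z = 0.150. Releasing.

```bash
python3 -m pendant '[[[0,0,0,0,0,0,0.3],[0,0,0,0,0,0,0],[0,0,0,0,0,0,-0.3],[0,0,0,0,0,0,-0.7],[0,0,0,0,0,0,-1],[0,0,0,0,0,0,-1],[0,0,0,0,0,0,-1]]]'
python3 -m pendant '[[[0,0,-0.01,0,0,0,-1],[0,0,-0.02,0,0,0,-1],[0,0,-0.03,0,0,0,-1],[0,0,-0.03,0,0,0,-1],[0,0,-0.02,0,0,0,-1],[0,0,0,0,0,0,-1]]]'
python3 - <<'E'
from h import *
print(ctrl.get_obs()['eef_pos'],ctrl.get_obs()['wrist_force'])
for n in ['wrist','top','scene']:
    c=ctrl.calibration(n)
    p,d=ctrl.camera(n);cv2.imwrite(f'pics/{n}9.png',p[:,:,::-1])
    w=cloud(d,c)
    s=w[(w[...,2]>.154)&(w[...,2]<.168)&(np.hypot(w[...,0]-.652,w[...,1]-.259)<.05)]
    if len(s)>50: print(n,'rim',len(s),np.median(s[:,2]),s.mean(0),(s.max(0)+s.min(0))/2,s.max(0)-s.min(0))
E
```

```text
time_s: 27.7
eef_pos: [0.6546, 0.2608, 0.1492]
eef_rot: [-0.0, 0.707, 0.707, -0.0]
wrist_force: [-0.4, -0.9, -0.7]
opening: 1.003
time_s: 28.3
eef_pos: [0.6567, 0.2613, 0.2648]
eef_rot: [0.002, 0.707, 0.707, 0.003]
wrist_force: [-0.4, -0.8, 0.5]
opening: 1.003
[0.65665405 0.26131607 0.26483358] [-0.43080393 -0.78688958  0.54228933]
wrist rim 2225 0.15896320214465437 [0.65177409 0.26070115 0.15878473] [0.65247559 0.26084629 0.15768101] [0.04745652 0.04686819 0.00719078]
top rim 496 0.15885654426700424 [0.6529654  0.25961241 0.15861154] [0.65352647 0.26058964 0.15794794] [0.04750466 0.04884635 0.00778226]
scene rim 379 0.15981791003185145 [0.65446913 0.25746881 0.15905045] [0.65445628 0.2600116  0.1582964 ] [0.04625016 0.04805784 0.00853691]
```

View pics/scene9.png

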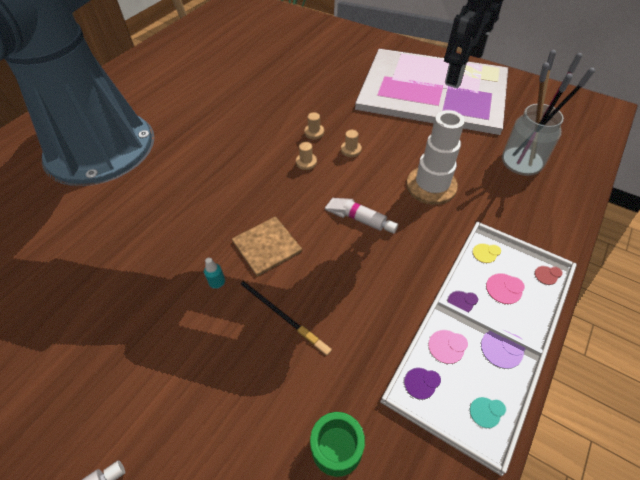

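The three pots are seated: top rim z 0.159–0.160, centre (0.653, 0.2605). In the scene view the stack is upright at (442,150). Now lid A.

```bash
python3 -m pendant '[[[0,-0.015,0,0,0,0,-1],[0,-0.03,0,0,0,0,-1],[0,-0.035,0,0,0,0,-1],[0,-0.035,0.02,0,0,0,-1],[0,-0.03,0.03,0,0,0,-1],[0.001,-0.022,0.03,0,0,0,-1],[0,-0.015,0.02,0,0,0,-1],[0,0,0.01,0,0,0,-1],[0,0,0,0,0,0,-1],[0,0,0,0,0,0,-1]]]'
python3 - <<'E'
from h import *
print(ctrl.get_obs()['eef_pos'])
for n in ['wrist']:
    c=ctrl.calibration(n)
    p,d=ctrl.camera(n);cv2.imwrite(f'pics/{n}10.png',p[:,:,::-1])
    w=cloud(d,c)
    s=w[(w[...,2]>.046)&(w[...,2]<.054)&(np.hypot(w[...,0]-.4715,w[...,1]-.262)<.03)]
    print(n,'knob',len(s),np.median(s[:,2]),s.mean(0),(s.max(0)+s.min(0))/2,s.max(0)-s.min(0))
E
```

```text
time_s: 29.45
eef_pos: [0.474, 0.2618, 0.1497]
eef_rot: [0.0, 0.707, 0.707, 0.0]
wrist_force: [-0.1, -0.3, 0.8]
opening: 1.003
[0.4739597  0.26184221 0.14974267]
wrist knob 1059 0.049189498666541105 [0.46946622 0.26310749 0.04910147] [0.47009561 0.26299343 0.04867694] [0.02463734 0.02504078 0.005305  ]
```

View pics/wrist10.png

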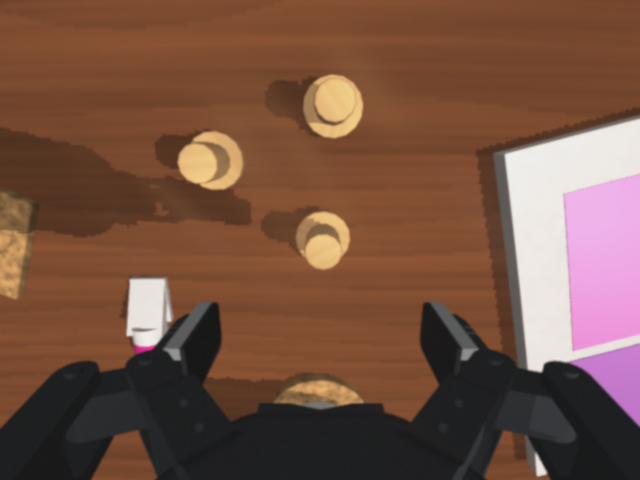

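Lid A, the one nearest the coaster and so farthest from the base, is at (323,250) and centred to 1–3 mm. B is at (205,160) and C at (333,105), both outside the finger paths.

```bash
python3 -m pendant '[[[0.001,-0.0025,0.015,0,0,0,-1],[0,0,0.02,0,0,0,-1],[0,0,0.02,0,0,0,-1],[0,0,0.02,0,0,0,-1],[0,0,0.015,0,0,0,-1],[0,0,0.014,0,0,0,-1],[0,0,0,0,0,0,-1],[0,0,0,0,0,0,-0.5],[0,0,0,0,0,0,-0.2],[0,0,0,0,0,0,0]]]'
python3 -m pendant '[[[0,0,0,0,0,0,0.2],[0,0,0,0,0,0,0.3],[0,0,0,0,0,0,0.4],[0,0,0,0,0,0,0.6],[0,0,0,0,0,0,1],[0,0,0,0,0,0,1],[0,0,0,0,0,0,1],[0,0,0,0,0,0,1]]]'
```

```text
time_s: 30.5
eef_pos: [0.4709, 0.2631, 0.0462]
eef_rot: [0.0, 0.707, 0.707, 0.001]
wrist_force: [1.3, 0.1, 0.1]
opening: 0.513
time_s: 31.3
eef_pos: [0.4705, 0.263, 0.0458]
eef_rot: [0.0, 0.707, 0.707, 0.0]
wrist_force: [-1.3, -0.5, 5.7]
opening: 0.288
```

```bash
python3 -m pendant '[[[0,0,-0.01,0,0,0,1],[0,0,-0.02,0,0,0,1],[0,0,-0.04,0,0,0,1],[0,0,-0.04,0,0,0,1],[0,0,-0.04,0,0,0,1],[0,0,-0.03,0,0,0,1],[0,0,-0.02,0,0,0,1],[0,0,0,0,0,0,1],[0,0,0,0,0,0,1]]]'
python3 -m pendant '[[[0,0.015,0,0,0,0,1],[0,0.025,0,0,0,0,1],[-0.001,0.03,0,0,0,0,1],[-0.0015,0.03,0,0,0,0,1],[0,0.03,0,0,0,0,1],[0,0.025,0,0,0,0,1],[0,0.018,0,0,0,0,1],[0,0.0075,0,0,0,0,1],[0,0,0,0,0,0,1],[0,0,0,0,0,0,1]]]'
python3 - <<'E'
from h import *
print(ctrl.get_obs()['eef_pos'])
for n in ['wrist','scene','top']:
    c=ctrl.calibration(n)
    p,d=ctrl.camera(n);cv2.imwrite(f'pics/{n}11.png',p[:,:,::-1])
    w=cloud(d,c)
    for lo,hi in ((.152,.168),(.205,.22),(.243,.255)):
        s=w[(w[...,2]>lo)&(w[...,2]<hi)&(np.hypot(w[...,0]-.652,w[...,1]-.26)<.03)]
        if len(s)>30: print(n,lo,len(s),np.median(s[:,2]),s.mean(0),(s.max(0)+s.min(0))/2,s.max(0)-s.min(0))
E
```

```text
time_s: 32.2
eef_pos: [0.4699, 0.2627, 0.245]
eef_rot: [0.0, 0.707, 0.707, 0.0]
wrist_force: [-0.4, 0.2, -0.6]
opening: 0.285
time_s: 33.2
eef_pos: [0.6496, 0.2603, 0.244]
eef_rot: [-0.001, 0.707, 0.707, -0.001]
wrist_force: [-0.3, 0.5, -1.6]
opening: 0.286
[0.64956668 0.26034963 0.24397569]
wrist 0.152 1369 0.15894890585103275 [0.63901037 0.26073598 0.15861888] [0.64276654 0.2607561  0.15651801] [0.02806115 0.04750735 0.00869394]
wrist 0.205 1995 0.2115419999191143 [0.63625867 0.260226   0.21172617] [0.63860094 0.26065191 0.21249088] [0.020977   0.03879953 0.01497453]
wrist 0.243 4333 0.24743857535044506 [0.64655861 0.25996735 0.24762813] [0.64969692 0.26010389 0.24900081] [0.02663787 0.05207357 0.01199834]
scene 0.152 421 0.15954301042059696 [0.65462961 0.25678253 0.15839638] [0.65442368 0.25937571 0.15759142] [0.04666469 0.05012637 0.01116558]
scene 0.205 286 0.21288727607928637 [0.65432369 0.25030576 0.212111  ] [0.65048581 0.25782056 0.21235565] [0.04114914 0.0385653  0.01405723]
scene 0.243 166 0.24878808197746988 [0.6543197  0.24645658 0.24877093] [0.65131333 0.25580643 0.24891154] [0.02406044 0.04643422 0.01172117]
top 0.152 352 0.15893987905410792 [0.6478286  0.25293336 0.15849378] [0.65319259 0.25893237 0.15719801] [0.04817815 0.04733129 0.01018548]
top 0.205 258 0.2123899629203424 [0.63926747 0.25563367 0.21211293] [0.64499862 0.25884222 0.21260946] [0.03000674 0.0396139  0.0139311 ]
top 0.243 208 0.2485172152556929 [0.64344968 0.25872197 0.24838688] [0.64533975 0.25993949 0.24903344] [0.01459395 0.05167405 0.01159429]
```

View pics/wrist11.png

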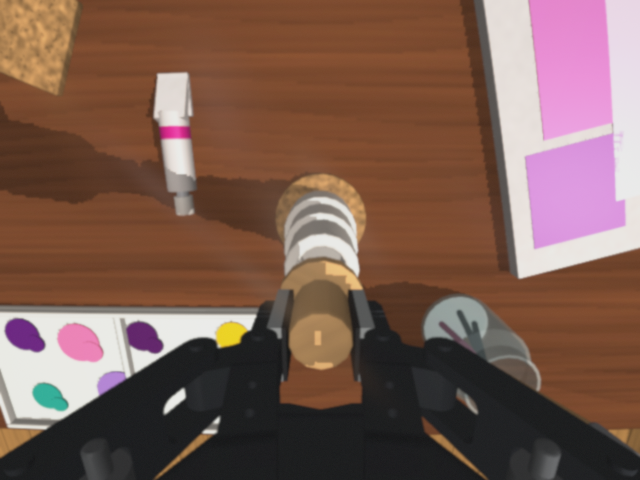

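View pics/scene11.png

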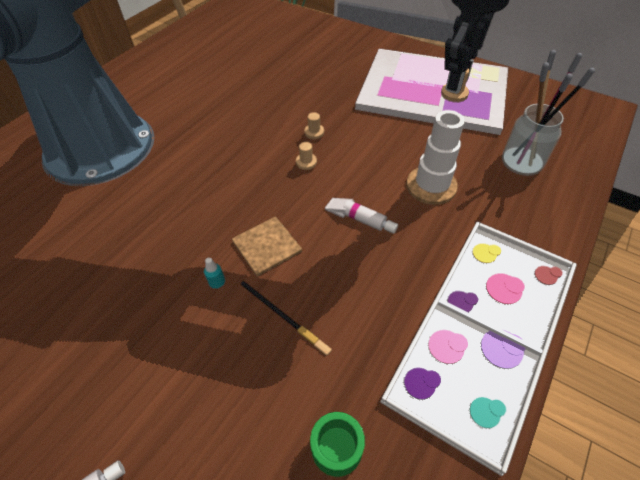

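The lid hangs upright over the stack, knob at (320,335) in the wrist view. It needs +3 mm in x, then lowering.

```bash
python3 -m pendant '[[[0,0.003,0.005,0,0,0,1],[0,0,0.01,0,0,0,1],[0,0,0.01,0,0,0,1],[0,0,0.006,0,0,0,1],[0,0,0.003,0,0,0,1],[0,0,0,0,0,0,1],[0,0,0,0,0,0,1]]]'
python3 -m pendant '[[[0,0,0.002,0,0,0,1],[0,0,0.002,0,0,0,1],[0,0,0.001,0,0,0,1],[0,0,0,0,0,0,1],[0,0,0,0,0,0,1]]]'
```

```text
time_s: 34.05
eef_pos: [0.6538, 0.2603, 0.2115]
eef_rot: [0.0, 0.707, 0.707, 0.0]
wrist_force: [-0.5, -1.2, -0.8]
opening: 0.283
time_s: 34.55
eef_pos: [0.6537, 0.2603, 0.2063]
eef_rot: [0.0, 0.707, 0.707, 0.0]
wrist_force: [-1.3, 0.2, -0.2]
opening: 0.278
```

```bash
python3 -m pendant '[[[0,0,0.002,0,0,0,1],[0,0,0.002,0,0,0,1],[0,0,0,0,0,0,1]]]'
python3 -m pendant '[[[0,0,0.001,0,0,0,1],[0,0,0,0,0,0,1]]]'
python3 -m pendant '[[[0,0,0.001,0,0,0,1],[0,0,0,0,0,0,1]]]'
```

```text
time_s: 34.85
eef_pos: [0.6534, 0.2602, 0.2018]
eef_rot: [-0.0, 0.707, 0.707, -0.0]
wrist_force: [-0.5, -0.5, -0.8]
opening: 0.288
time_s: 35.05
eef_pos: [0.6536, 0.2603, 0.2011]
eef_rot: [-0.0, 0.707, 0.707, -0.0]
wrist_force: [-0.3, -0.4, -0.4]
opening: 0.283
time_s: 35.25
eef_pos: [0.6536, 0.2603, 0.2001]
eef_rot: [-0.0, 0.707, 0.707, -0.0]
wrist_force: [0.4, -1.3, -0.8]
opening: 0.284
```

```bash
python3 -m pendant '[[[0,0,0.001,0,0,0,1],[0,0,0,0,0,0,1]]]'
```

```text
time_s: 35.45
eef_pos: [0.6538, 0.2603, 0.1996]
eef_rot: [0.0, 0.707, 0.707, 0.0]
wrist_force: [-0.3, -0.5, 0.2]
opening: 0.289
```

```bash
python3 -m pendant '[[[0,0,0.0005,0,0,0,1],[0,0,0,0,0,0,1]]]'
```

```text
time_s: 35.65
eef_pos: [0.654, 0.2603, 0.1995]
eef_rot: [0.0, 0.707, 0.707, 0.0]
wrist_force: [-1.4, 0.8, 4.2]
opening: 0.286
```

```bash
python3 -m pendant '[[[0,0,0,0,0,0,0.6],[0,0,0,0,0,0,0.4],[0,0,0,0,0,0,0.2],[0,0,0,0,0,0,0],[0,0,0,0,0,0,-0.3],[0,0,0,0,0,0,-0.7],[0,0,0,0,0,0,-1],[0,0,0,0,0,0,-1],[0,0,0,0,0,0,-1]]]'
python3 -m pendant '[[[0,0,-0.01,0,0,0,-1],[0,0,-0.02,0,0,0,-1],[0,0,-0.03,0,0,0,-1],[0,0,-0.03,0,0,0,-1],[0,0,-0.02,0,0,0,-1],[0,0,0,0,0,0,-1],[0,0,0,0,0,0,-1]]]'
python3 - <<'E'
from h import *
print(ctrl.get_obs()['eef_pos'],ctrl.get_obs()['wrist_force'])
for n in ['wrist','top','scene']:
    c=ctrl.calibration(n)
    p,d=ctrl.camera(n);cv2.imwrite(f'pics/{n}12.png',p[:,:,::-1])
    w=cloud(d,c)
    for lo,hi in ((.16,.173),(.197,.21)):
        s=w[(w[...,2]>lo)&(w[...,2]<hi)&(np.hypot(w[...,0]-.652,w[...,1]-.26)<.03)]
        if len(s)>30: print(n,lo,len(s),np.median(s[:,2]),s.mean(0),(s.max(0)+s.min(0))/2,s.max(0)-s.min(0))
E
```

```text
time_s: 36.55
eef_pos: [0.6537, 0.2603, 0.1988]
eef_rot: [-0.0, 0.707, 0.707, -0.0]
wrist_force: [-0.9, 0.2, -0.4]
opening: 1.003
time_s: 37.25
eef_pos: [0.6537, 0.2603, 0.3091]
eef_rot: [0.0, 0.707, 0.707, 0.0]
wrist_force: [-0.1, -0.0, -0.9]
opening: 1.002
[0.65371268 0.2602955  0.30905851] [-0.14254625 -0.00981892 -0.91611405]
wrist 0.16 1005 0.16704461081638375 [0.64576179 0.26064176 0.16677609] [0.65001466 0.26062701 0.16642626] [0.0388549  0.04376093 0.01283865]
wrist 0.197 1039 0.20283682437508385 [0.65258362 0.26033705 0.20263004] [0.65341885 0.26048174 0.20109358] [0.02464186 0.02511534 0.00804669]
top 0.16 360 0.16683870769987907 [0.64888881 0.25400235 0.16634255] [0.6532051  0.25871555 0.16649003] [0.04441585 0.04332105 0.012971  ]
top 0.197 253 0.2030016848749175 [0.6536956  0.25868026 0.20261049] [0.65405326 0.25975304 0.20186387] [0.02470213 0.02445925 0.0095285 ]
scene 0.16 333 0.16760979228913755 [0.65641399 0.24982955 0.16636441] [0.65413228 0.25752892 0.16643015] [0.04550374 0.04157687 0.01279338]
scene 0.197 186 0.2039699017157622 [0.65578936 0.25637141 0.20301418] [0.65488194 0.25989414 0.20181023] [0.02559878 0.02681144 0.00949706]
```

View pics/scene12.png

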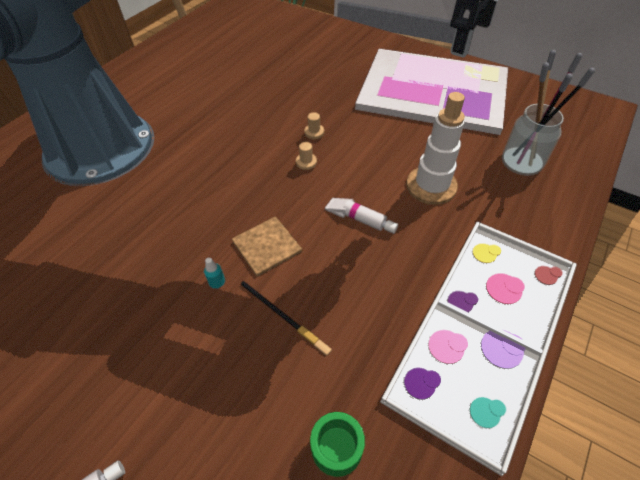

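View pics/wrist12.png

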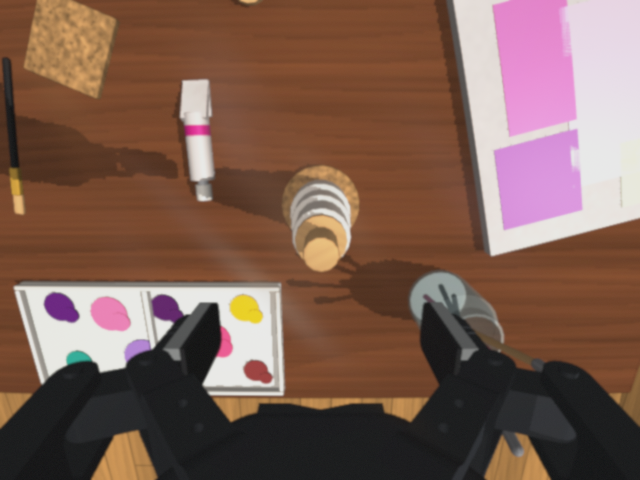

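The lid's knob top is at z 0.203–0.204 (0.204 expected) and its centre is at (0.654, 0.260). The stack stands upright at (445,150) in the scene view, the tube, ink and brush have not moved, and the gripper is clear.

```bash
python3 -c "
from bench import ctrl
print(ctrl.hand_in()); print(ctrl.get_obs()['time_s'])"
```

```text
the job is handed in; nothing more can be done
None
the job is handed in; nothing more can be done
```

I built the stack on the round coaster in order (large pot, medium pot, small pot, then the lid farthest from the base) and handed the job in at about 37 s of the 115 s allowed. No verdict was reported.

Each piece was lowered until the wrist force showed contact, then released. In the last checks:

- **Heights:** the rims measured z ≈ 0.064, 0.112 and 0.160 m, and the knob top 0.204 m. All are within about 1 mm of fully seated.
- **Centring:** all piece centres lie within about 2 mm of each other and of the coaster centre.
- **Bystanders:** the tube, ink bottle, brush, green pot and other two lids looked unmoved in the pictures. I did not re-measure them.
- **Gripper:** open and about 80 mm above the lid, touching nothing.

No check failed. The three cameras agreed with each other to about 2 mm.

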